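# Turn the wet diorama to the phone and take the progress picture

### The arm

A 6-joint arm with a two-finger parallel gripper is mounted at the origin on the work surface. World frame = base frame: x ahead of the robot, y to its left, z up, the work surface at z = 0. Lengths are in m, angles in rad, forces in N, time in s.
With the tool pointing down it reaches from about 0.35 to 0.95 m from the base axis. Payload 17.4 kg.
Tool frame: the origin (TCP) lies at the very end of the fingers, on their centre line; the grasp point (between the pads) lies 19 mm behind it (robot.grasp_offset is the distance from the TCP to the grasp point, in m); z points along the fingers, y is the line along which they close (so a half turn about z gives the same grasp; the last joint's range is limited). The gripper opens to 93 mm and grips with 3 to 60 N. Pads are 15 mm wide; open, the fingers measure 128 mm over their backs; the gripper's body (75 mm by 188 mm) begins 65 mm behind the grasp point.
Start: joints at [1.12, 0.116, 1.442, -0, 1.584, -0.038], TCP at [0.271, 0.618, 0.219] pointing down, gripper open.
Joint ranges: [-2.83, 2.83], [-0.83, 2.19], [0.07, 2.5], [-1.14, 4.28], [0.01, 3], [-2.97, 2.97]. Speed limits (rad/s): [1.89, 1.89, 2.22, 3.14, 3.14, 3.14].

### API

Orientations are given as a 3x3 rotation matrix whose columns are the frame's x, y, z axes.
In Python, from cell import robot, cams, finish_job, boxes_of, place_of gives the robot as it stands.
- The arm moves only by the shell command python3 -m jog 'ROWS' [FORCE]. ROWS is a JSON object of lists of equal length, an entry for each row: "translation": the shift along the tool's x, y, z scaled (see below), a list of three; "twist": the turn, a rotation vector about the tool's x, y, z scaled (see below), a list of three; "fingers": the opening, from -1 (shut) to 1 (fully open). In form: {"translation": [[dx, dy, dz], ...], "twist": [[wx, wy, wz], ...], "fingers": [fingers, ...]}. A call has 1 to 20 rows; each row is the pose to reach, as a shift and turn from the pose commanded when the call began, along the tool's axes at that moment; what a row does not reach only later rows make up. The controller multiplies each number of a shift by 0.3 m and each number of a turn by 60 degrees. A row lasts 1/8 s, in which the tool goes at most 62.5 mm and 10.7 degrees, less where a joint would pass 70% of its speed; a pose out of reach is approached as far as the arm can. A call with a number of a shift or a turn outside -1 to 1 is refused whole. A call with a gripper value outside its range is refused whole. The fingers move at their own pace and stop on an object; FORCE is the grip in N (left out, the last holds). Time passes only in rows, so rows that repeat a pose let the fingers close. It gives the time, the measured TCP pose, the force, the opening and the grip force at its end, in the units of the state.
- robot.get_state(): the state, without advancing time (a new reading comes with each control period).
- cams.get_image(name): name is "side" or "top"; returns a dict with "image" (420x560x3 uint8, blue, green, red), "fx", "fy", "cx", "cy" (pixels), "extrinsics" (4x4, takes a point from world to camera coordinates). Camera axes: x right, y down, z forward; pixel columns grow to the right and rows downward; lengths in m; the calibration is good to about 2 mm. A picture is of the moment at which its call begins. There is no depth.
- finish_job(): hands the job in; it is judged then, once.
Trained networks look in a picture, given as the dict that the camera call returned (one of the last four; its "shot" number tells which), for a name from the list of things; names that differ only in an ending like _2 or _b are one class to them, and where a whole thing is asked for, a point or a joint stands for the part that bears it (a point fixed in the world has none). Each returns a list of dicts, best first, with "conf" (0 to 1); they miss things now and then, are a little off and sometimes report something else, mostly with a low value. They report only what shows in the picture. A call takes as long as a camera call. They do not tell look-alikes from the thing itself.
- boxes_of(picture, target): "extent" ([left, top, width, height] as shares, 0 to 1, of the picture: columns of its width, rows of its height, round what is visible of it).
- place_of(picture, target): "location" ([column, row] as shares, 0 to 1, of the picture: columns of its width, rows of its height: a listed point, or the origin of a listed thing).
The state is a dict: "time": time; "joint_positions": joint angles; "joint_velocities": joint speeds; "joint_torque": joint torques, N m; "tcp_pos": TCP position; "eef_rot": TCP orientation; "wrist_force": force on the tool from outside, world axes, zero at the start; "wrist_torque": the same for the moment, N m; "opening": opening from 0.0 (shut) to 1.0 (fully open); "grasp_force": force on a finger pad.
Only numpy, scipy, OpenCV 4.12 (cv2) and the standard library are available. Lean on these libraries where they do the work, as an engineer would, in place of code of your own. Each camera call takes 0.05 s, during which the arm holds its last target. There are 200 camera calls.

### The job

The ground on the little cottage diorama is still wet and it only rests on the four-armed painting turntable. Push the turntable slowly round by one of its arms with a fingertip, without touching the diorama, until the cottage's door side squarely faces the phone on the tripod and the turntable stands still; then press the white button of the remote shutter fully down to take the picture, and let go. Leave the phone, the paint jar, the bottle and the tin alone.

Things in the scene. Friction and masses are not known exactly. Their poses are not given: they have to be found in the camera images.
- turntable: painter's turntable, fixed on the bench: dark cast foot 156 mm across and at most 20 mm high, with a column 32 mm across; on it turns a spider of four equal bare-aluminium arms 90 degrees apart. Origin on the bench at the turning axis; z up.
- spider_hub (a point): on the vertical turning axis at the arms' mid-height, 56 mm above the bench; x and y axes run along the arms and turn with them. Each of the four arms is a bar 12 mm wide and high (50 to 62 mm above the bench; black end cap 1.5 mm thicker), ending 140 mm from the axis. Beyond 75 mm out it is clear of the diorama above; beyond 78 mm only the bench is below it.
- spider (a joint): turn of the spider in rad, counter-clockwise seen from above is positive; at 0 the arms lie along the world x and y axes. Turns freely far past a full turn either way, with a drag of 0.10 N m (about 1 N at the arms' outer half), has no spring and stops almost at once when no longer pushed.
- diorama: loose model, about 250 g, resting on four rubber pads on the arms (turns with them): cork disc 140 mm across, 12 mm thick, underside 70 mm above the bench, with a roofless grey stone cottage ruin 74 mm wide (top 63 mm above the underside). Origin: centre of the underside, z up; +x points out of the tall gabled front wall with the doorway and pale flagstone path.
- phone: grey phone (72 x 150 x 8 mm) standing upright on a small black tripod (legs within 60 mm of its middle), fixed on the bench; top 225 mm high. This frame's origin is not in the phone but on the bench under the turntable's axis: the lens is 312 mm from there along -x and about 190 mm above the bench. +x is the way the lens looks: level, straight at the axis.
- path_end (a point): outer end of the flagstone path on the diorama, 60 mm in front (diorama +x) of its centre, 86 mm above the bench; axes as the diorama's
- remote: remote shutter, fixed on the bench: flat black fob 34 x 58 mm, 12 mm high (x along the short side), with a small wire loop at +y. Origin under its centre.
- shutter_top (a point): centre of the top of the fob's white round button, 22 mm across, 18 mm above the bench when up, 6 mm proud of the fob.
- shutter (a joint): how far the button is pressed down, in m: 0 up, 0.004 fully down; a spring, 0.8 N to start and 4 N fully down, brings it back.
- paint_jar: bystander: loose glass jar 40 mm across, 50 mm high, origin under its centre
- dropper: bystander: loose white bottle 25 mm across, 80 mm high, origin under its centre
- tin: bystander: loose small tin 37 mm across, 42 mm high, origin under its centre
Not all that is in view belongs to the job. Leave any red, turquoise or yellow look-alike of the remote alone.

How it is judged:
On the way, in this order (a step that is already met when the one before it is completed fails the run):
1. the cottage's door side faces the phone (within about 10 degrees) and the turntable stands still (angle between the x axis of diorama and the x axis of phone, either way round below 0.17 rad and x of path_end in the frame of phone below -0.02 m and velocity of joint spider between -0.05 and 0.05 rad/s), for 0.3 s.
2. the shutter button is pressed down with the door side still facing the phone (angle between the x axis of diorama and the x axis of phone, either way round below 0.17 rad and x of path_end in the frame of phone below -0.02 m and value of joint shutter above 0.003 m), for 0.04 s.
At the end, for the whole second after the job is handed in: The door side faces the phone within 0.17 rad (10 degrees) either way, turntable still, diorama level and within 15 mm of the turning axis, button up again after being pressed at least 3 of its 4 mm in that state; bystanders within 15 mm of their places (all of step 1 and value of joint shutter below 0.001 m and horizontal distance between diorama and spider_hub below 0.015 m and height (world z) of diorama between 0.066 and 0.074 m and linear speed of diorama below 0.02 m/s); the robot touches nothing.
It fails at once if the robot touches the wet diorama (contact force between any of the fingers, the arm and diorama above 0.3 N).
It fails at once if the diorama is lifted, tipped or slid off its place (height (world z) of diorama above 0.08 m or height (world z) of diorama below 0.062 m or angle between diorama's own z axis and vertical above 0.15 rad or horizontal distance between diorama and spider_hub above 0.02 m).
It fails at once if the turntable is spun fast (over 3 rad/s), or shoved, squeezed or leaned on with more than 25 N (velocity of joint spider above 3 rad/s or velocity of joint spider below -3 rad/s or contact force between any of the fingers, the arm and turntable above 25 N).
It fails at once if the shutter is pressed before the door side faces the phone (value of joint shutter above 0.003 m and not (angle between the x axis of diorama and the x axis of phone, either way round below 0.17 rad and x of path_end in the frame of phone below -0.02 m)).
It fails at once if the phone stand is touched, or the jar, bottle or tin is moved by more than 15 mm, lifted or tipped (contact force between any of the fingers, the arm and phone above 0.5 N or distance of any of paint_jar, dropper, tin from where it was at the start of the episode above 0.015 m or angle between any of paint_jar, dropper, tin's own z axis and vertical above 0.4 rad).
It also fails if it takes over 64 s, if anything falls off the work surface, if the arm or the gripper's body presses on something with over 40 N, if the wrist force passes 120 N, or if a joint passes its speed limit or range.

## Working session

There is one attempt and no reset: what is moved stays moved. The work goes in short steps, Python scripts to look and compute and a shell command to move; the robot and the scene stay as the last step left them, time stands still between calls to the robot, and variables do not carry over. Pictures are saved under pics/ and viewed, at most 10 in all, crops included, and the job is handed in when it is done.

```bash
mkdir -p pics; cat > h.py <<'E'
import numpy as np, cv2
from cell import robot, cams, boxes_of, place_of
def ray(p,u,v):
    E=p["extrinsics"];R,t=E[:3,:3],E[:3,3]
    d=R.T@np.array([(u-p["cx"])/p["fx"],(v-p["cy"])/p["fy"],1]);return -R.T@t,d
def at_z(p,loc,z):
    h,w=p["image"].shape[:2];c,d=ray(p,loc[0]*w,loc[1]*h);return (c+d*(z-c[2])/d[2]).round(4)
def proj(p,X):
    q=p["extrinsics"]@np.append(X,1);return p["fx"]*q[0]/q[2]+p["cx"],p["fy"]*q[1]/q[2]+p["cy"]
E
python3 - <<'E'
from h import *
Z=dict(turntable=0,spider_hub=.056,diorama=.07,path_end=.086,remote=0,shutter_top=.018,paint_jar=0,dropper=0,tin=0,phone=0)
for n in("top","side"):
    p=cams.get_image(n);cv2.imwrite(f"pics/{n}0.png",p["image"]);E=p["extrinsics"];print(n,"cam",(-E[:3,:3].T@E[:3,3]).round(3))
    for k,z in Z.items():
        for r in place_of(p,k)[:3]: print(k,round(r["conf"],2),(np.array(r["location"])*[560,420]).round(),at_z(p,r["location"],z))
    for r in boxes_of(p,"phone")[:1]: print("phone box",(np.array(r["extent"])*[560,420,560,420]).round(),r["conf"])
E
```

```text
top cam [ 0.311 -0.06   1.333]
diorama 0.83 [295. 193.] [ 0.5373 -0.1286  0.07  ]
path_end 0.76 [291. 207.] [ 0.4918 -0.1157  0.086 ]
remote 0.71 [368. 207.] [ 0.5104 -0.3794  0.    ]
remote 0.56 [370. 179.] [ 0.6058 -0.389   0.    ]
remote 0.45 [344. 229.] [ 0.4321 -0.3     0.    ]
shutter_top 0.59 [347. 233.] [ 0.4191 -0.3076  0.018 ]
shutter_top 0.49 [369. 206.] [ 0.5123 -0.3809  0.018 ]
shutter_top 0.35 [366. 176.] [ 0.6128 -0.37    0.018 ]
paint_jar 0.42 [217. 209.] [0.4904 0.1309 0.    ]
dropper 0.41 [330. 253.] [ 0.351  -0.2538  0.    ]
tin 0.61 [262. 253.] [ 0.3464 -0.0259  0.    ]
phone box [330.  81.  27.  41.] 0.78
side cam [ 0.299 -0.902  0.772]
turntable 0.64 [306. 239.] [ 0.559  -0.1218 -0.    ]
diorama 0.93 [305. 218.] [ 0.5528 -0.1223  0.07  ]
path_end 0.58 [280. 213.] [ 0.4934 -0.1089  0.086 ]
remote 0.95 [342. 390.] [ 0.5123 -0.5294  0.    ]
remote 0.9 [271. 303.] [ 0.428  -0.3048  0.    ]
remote 0.9 [361. 313.] [ 0.6107 -0.3739  0.    ]
shutter_top 0.69 [343. 381.] [ 0.5163 -0.5211  0.018 ]
shutter_top 0.55 [276. 297.] [ 0.4379 -0.3038  0.018 ]
shutter_top 0.53 [363. 307.] [ 0.6136 -0.3706  0.018 ]
paint_jar 0.5 [260. 185.] [0.4881 0.1332 0.    ]
dropper 0.49 [234. 294.] [ 0.351  -0.2607 -0.    ]
tin 0.74 [222. 229.] [ 0.3537 -0.0387 -0.    ]
phone box [413. 183.  46.  98.] 0.66
```

View pics/top0.png

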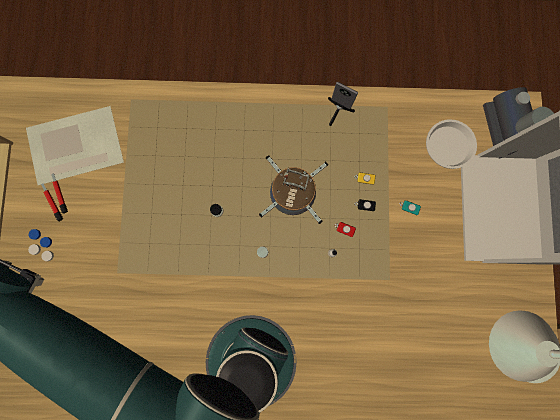

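View pics/side0.png

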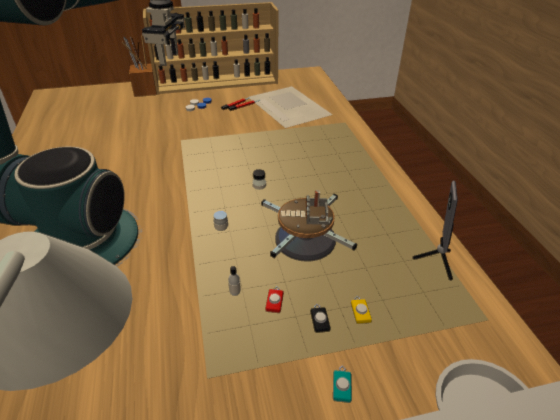

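The top picture shows the turntable at about (294,190) with arms near ±45° and the path pointing at the robot. The phone is at about (344,97). The black remote is at (367,205), between yellow (367,178), red (345,229) and turquoise (411,208). The side picture agrees, with the black fob at (320,319).

```bash
python3 - <<'E'
from h import *
p=cams.get_image("top");q=cams.get_image("side")
a=cv2.resize(p["image"][70:250,240:400],None,fx=4.4,fy=3.3*4.4/3.3,interpolation=cv2.INTER_CUBIC)[:, :]
a=cv2.resize(p["image"][75:245,240:400],None,fx=3.5,fy=3.5,interpolation=cv2.INTER_CUBIC);cv2.imwrite("pics/topc.png",a)
b=cv2.resize(q["image"][165:345,200:480],None,fx=2.8,fy=2.8,interpolation=cv2.INTER_CUBIC);cv2.imwrite("pics/sidec.png",b)
E
```

```text
(no output)
```

View pics/topc.png

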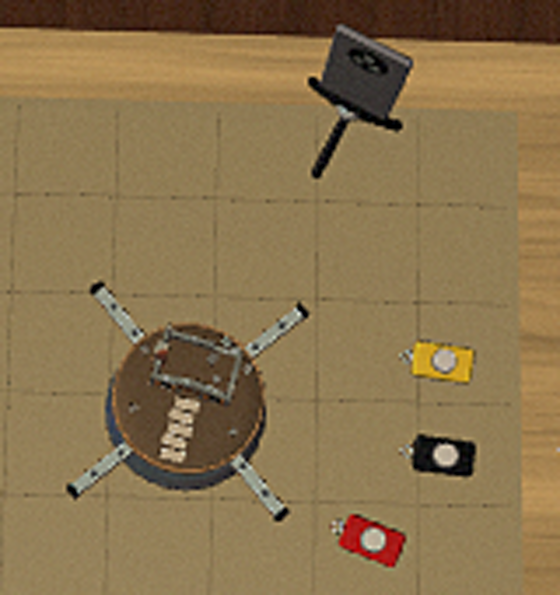

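View pics/sidec.png

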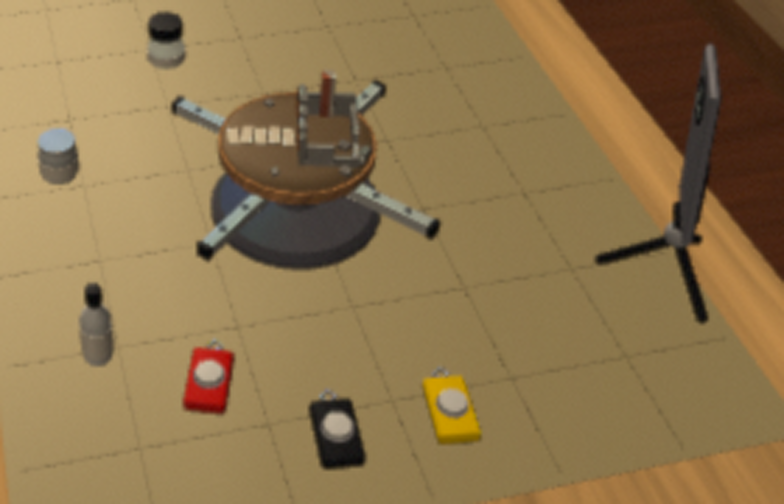

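The top crop shows the arm tips at crop (97,288), (303,311), (73,491) and (282,514), and the phone's top edge from (340,27) to (412,62). The black fob's button is at (446,455). In the side crop the black button is at (338,427) and the door and path point at the robot.

```bash
python3 - <<'E'
from h import *
p=cams.get_image("top");q=cams.get_image("side")
f=lambda x,y,z:at_z(p,[(240+x/3.5)/560,(75+y/3.5)/420],z)
g=lambda x,y,z:at_z(q,[(200+x/2.8)/560,(165+y/2.8)/420],z)
T=np.array([f(*t,.062) for t in((97,288),(303,311),(282,514),(73,491))]);c=T.mean(0);print("top tips",T.tolist(),c)
T2=np.array([g(*t,.062) for t in((178,104),(380,88),(434,228),(206,250))]);c2=T2.mean(0);print("side tips",T2.tolist(),c2)
ax=(c+c2)/2
for t in T: d=t-c;print(np.degrees(np.arctan2(d[1],d[0])).round(1),np.hypot(*d[:2]).round(3))
for t in T2: d=t-c2;print("s",np.degrees(np.arctan2(d[1],d[0])).round(1),np.hypot(*d[:2]).round(3))
a,b=f(340,27,.225),f(412,62,.225);m=(a+b)/2-ax;print("phone top",a,b,np.hypot(*m[:2]),np.degrees(np.arctan2(m[1],m[0])),"normal",np.degrees(np.arctan2(*(b-a)[:2][::-1]))+90)
m=f(168,455,.083)-0; n=f(190,398,.083);d=m-n;print("path",np.degrees(np.arctan2(d[1],d[0])))
m=g(235,135,.083); n=g(290,136,.083);d=m-n;print("path side",np.degrees(np.arctan2(d[1],d[0])))
print("button",f(446,455,.018),g(338,427,.018)); s=robot.get_state();print(s["time"],s["eef_rot"].round(3) if hasattr(s["eef_rot"],'round') else s["eef_rot"])
E
```

```text
top tips [[0.6569, -0.0372, 0.062], [0.6401, -0.2307, 0.062], [0.4485, -0.2129, 0.062], [0.4648, -0.0205, 0.062]] [ 0.552575 -0.125325  0.062   ]
side tips [[0.4679, -0.0268, 0.062], [0.6604, -0.0444, 0.062], [0.6425, -0.2348, 0.062], [0.4519, -0.2183, 0.062]] [ 0.555675 -0.131075  0.062   ]
40.2 0.137
-50.3 0.137
-139.9 0.136
129.9 0.137
s 130.1 0.136
s 39.6 0.136
s -50.1 0.135
s -140.0 0.136
phone top [ 0.8436 -0.238   0.225 ] [ 0.8144 -0.2985  0.225 ] 0.30849678786820456 -26.99903888749673 normal -25.764030552332997
path 160.27772223555294
path side 165.8775543210169
button [ 0.5141 -0.3746  0.018 ] [ 0.5175 -0.3777  0.018 ]
1.4 [[-0.916  0.401  0.   ]
 [ 0.401  0.916  0.   ]
 [-0.     0.    -1.   ]]
```

```bash
cat >> h.py <<'E'
C=np.array([.554,-.128])
def P(alpha,o,r=.118,z=.046):
    "TCP pose beside arm at angle alpha (deg), o behind it for a CCW push: x,y,z,y-axis angle"
    a=np.radians(alpha);xy=C+r*np.array([np.cos(a),np.sin(a)])-o*np.array([-np.sin(a),np.cos(a)])
    return [*xy,z,alpha-90]
def rows(L):
    s=robot.get_state();R=np.array(s["eef_rot"]);p=np.array(s["tcp_pos"]);y0=np.degrees(np.arctan2(R[1,1],R[0,1]))
    print("now",s["time"],p.round(4),"yang",round(y0,1),"F",np.round(s["wrist_force"],1))
    print("T",[[round(float(v),3)+0 for v in R.T@(np.array(l[:3])-p)/.3] for l in L])
    print("W",[round(-((l[3]-y0+90)%180-90)/60,3) for l in L])
E
python3 -c "
from h import *
a=P(130,.045,z=.2); print(a)
rows([a,P(130,.045)])"
```

```text
[np.float64(0.5126230619973424), np.float64(-0.008681313276066336), 0.2, 40]
now 1.4 [0.2708 0.6183 0.2186] yang 66.3 F [-0.5  0.3  0.2]
T [[-1.577, -1.591, 0.062], [-1.577, -1.591, 0.575]]
W [np.float64(0.439), np.float64(0.439)]
```

```bash
python3 -m jog '{"translation":[[-0.13,-0.13,0],[-0.27,-0.27,0],[-0.4,-0.4,0],[-0.53,-0.53,0],[-0.66,-0.66,0],[-0.8,-0.8,0],[-0.8,-0.8,0]],"twist":[[0,0,0.1],[0,0,0.2],[0,0,0.3],[0,0,0.4],[0,0,0.44],[0,0,0.44],[0,0,0.44]],"fingers":[-1,-1,-1,-1,-1,-1,-1]}' 10; python3 -c "
from h import *
rows([P(130,.045,z=.2),P(130,.045)])"
```

```text
time: 2.28
tcp_pos: [0.3955, 0.2994, 0.2192]
eef_rot: [[-0.639, 0.769, 0.001], [0.769, 0.639, 0.0], [-0.001, 0.001, -1.0]]
wrist_force: [-0.3, 0.5, -0.5]
opening: 0.295
grasp_force: 0.0
now 2.275 [0.3955 0.2994 0.2192] yang 39.7 F [-0.3  0.5 -0.5]
T [[-1.039, -0.356, 0.064], [-1.039, -0.357, 0.577]]
W [np.float64(-0.005), np.float64(-0.005)]
```

```bash
python3 -m jog '{"translation":[[-0.2,-0.07,0.02],[-0.4,-0.14,0.04],[-0.6,-0.21,0.06],[-0.8,-0.28,0.06],[-1,-0.35,0.06],[-1,-0.356,0.06],[-1,-0.356,0.06]],"twist":[[0,0,0],[0,0,0],[0,0,0],[0,0,0],[0,0,0],[0,0,0],[0,0,0]],"fingers":[-1,-1,-1,-1,-1,-1,-1]}'; python3 -c "
from h import *
rows([P(130,.045)]+[P(a,.0235) for a in range(130,221,5)])
p=cams.get_image('top');print(proj(p,[*C,.062]))
for a in (40,130,220,310): print(proj(p,[*(C+.14*np.array([np.cos(np.radians(a)),np.sin(np.radians(a))])),.063]))
cv2.imwrite('pics/t1.png',cv2.resize(p['image'][130:250,220:380],None,fx=4,fy=4))"
```

```text
time: 3.15
tcp_pos: [0.5051, 0.0041, 0.2005]
eef_rot: [[-0.642, 0.767, -0.0], [0.767, 0.642, 0.0], [0.001, -0.0, -1.0]]
wrist_force: [-1.1, -0.6, -0.4]
opening: 0.009
grasp_force: 0.0
now 3.15 [0.5051 0.0041 0.2005] yang 39.9 F [-1.1 -0.6 -0.4]
T [[-0.049, -0.008, 0.515], [-0.049, -0.08, 0.515], [-0.044, -0.114, 0.515], [-0.041, -0.149, 0.515], [-0.042, -0.184, 0.515], [-0.046, -0.219, 0.515], [-0.053, -0.253, 0.515], [-0.063, -0.287, 0.515], [-0.076, -0.32, 0.515], [-0.091, -0.351, 0.515], [-0.109, -0.381, 0.515], [-0.13, -0.409, 0.515], [-0.153, -0.435, 0.515], [-0.178, -0.459, 0.515], [-0.206, -0.481, 0.515], [-0.235, -0.501, 0.515], [-0.265, -0.517, 0.515], [-0.298, -0.531, 0.515], [-0.331, -0.543, 0.515], [-0.365, -0.551, 0.515]]
W [np.float64(-0.001), np.float64(-0.001), np.float64(-0.085), np.float64(-0.168), np.float64(-0.251), np.float64(-0.335), np.float64(-0.418), np.float64(-0.501), np.float64(-0.585), np.float64(-0.668), np.float64(-0.751), np.float64(-0.835), np.float64(-0.918), np.float64(-1.001), np.float64(-1.085), np.float64(-1.168), np.float64(-1.251), np.float64(-1.335), np.float64(-1.418), np.float64(1.499)]
(np.float64(294.7878006315171), np.float64(188.86624238410735))
(np.float64(267.9867906586337), np.float64(155.9085803705383))
(np.float64(260.91100662579805), np.float64(215.4811095075992))
(np.float64(322.2021989201119), np.float64(222.41829577919452))
(np.float64(328.02168650665453), np.float64(162.67002837337955))
```

View pics/t1.png

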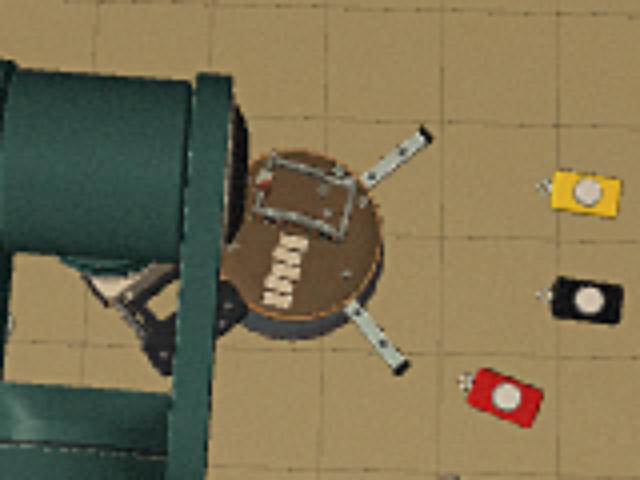

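The arm hides the left side of the turntable. The other two tips match the model: crop (427,133) and (402,366). I'll descend beside the arm.

```bash
python3 -m jog '{"translation":[[-0.04,-0.008,0],[-0.049,-0.008,0.12],[-0.049,-0.008,0.25],[-0.049,-0.008,0.37],[-0.049,-0.008,0.47],[-0.049,-0.008,0.515],[-0.049,-0.008,0.515]],"twist":[[0,0,0],[0,0,0],[0,0,0],[0,0,0],[0,0,0],[0,0,0],[0,0,0]],"fingers":[-1,-1,-1,-1,-1,-1,-1]}'; python3 -c "
from h import *
rows([P(a,.0235) for a in range(130,221,5)])"
```

```text
time: 4.08
tcp_pos: [0.5126, -0.0089, 0.046]
eef_rot: [[-0.643, 0.766, -0.001], [0.766, 0.643, 0.0], [0.001, -0.001, -1.0]]
wrist_force: [0.4, 0.7, 0.6]
opening: 0.004
grasp_force: 0.0
now 4.075 [ 0.5126 -0.0089  0.046 ] yang 40.0 F [0.4 0.7 0.6]
T [[0.0, -0.071, 0.0], [0.006, -0.106, 0.0], [0.008, -0.141, 0.0], [0.007, -0.176, 0.0], [0.004, -0.211, 0.0], [-0.003, -0.245, 0.0], [-0.013, -0.278, 0.0], [-0.026, -0.311, 0.0], [-0.041, -0.342, 0.0], [-0.059, -0.372, 0.0], [-0.08, -0.401, 0.0], [-0.103, -0.427, 0.0], [-0.128, -0.451, 0.0], [-0.156, -0.473, 0.0], [-0.185, -0.492, 0.0], [-0.215, -0.509, 0.0], [-0.248, -0.523, 0.0], [-0.281, -0.535, 0.0], [-0.315, -0.543, 0.0]]
W [np.float64(-0.0), np.float64(-0.084), np.float64(-0.167), np.float64(-0.25), np.float64(-0.334), np.float64(-0.417), np.float64(-0.5), np.float64(-0.584), np.float64(-0.667), np.float64(-0.75), np.float64(-0.834), np.float64(-0.917), np.float64(-1.0), np.float64(-1.084), np.float64(-1.167), np.float64(-1.25), np.float64(-1.334), np.float64(-1.417), np.float64(1.5)]
```

```bash
python3 -m jog '{"translation":[[0,-0.03,0],[0,-0.05,0],[0,-0.071,0],[0.006,-0.106,0],[0.008,-0.141,0],[0.007,-0.176,0],[0.004,-0.211,0],[-0.003,-0.245,0],[-0.013,-0.278,0],[-0.026,-0.311,0],[-0.041,-0.342,0],[-0.059,-0.372,0],[-0.08,-0.401,0],[-0.103,-0.427,0],[-0.128,-0.451,0]],"twist":[[0,0,0],[0,0,0],[0,0,0],[0,0,-0.084],[0,0,-0.167],[0,0,-0.25],[0,0,-0.334],[0,0,-0.417],[0,0,-0.5],[0,0,-0.584],[0,0,-0.667],[0,0,-0.75],[0,0,-0.834],[0,0,-0.917],[0,0,-1]],"fingers":[-1,-1,-1,-1,-1,-1,-1,-1,-1,-1,-1,-1,-1,-1,-1]}'; python3 -c "
from h import *
rows([P(a,.0235) for a in range(190,251,5)])
p=cams.get_image('side');cv2.imwrite('pics/s1.png',cv2.resize(p['image'][150:350,180:480],None,fx=2.5,fy=2.5))
for k in ('spider_hub','diorama','path_end'):
  for r in place_of(p,k)[:1]: print(k,r['conf'],at_z(p,r['location'],dict(spider_hub=.056,diorama=.07,path_end=.086)[k]))"
```

```text
time: 5.95
tcp_pos: [0.4335, -0.126, 0.0465]
eef_rot: [[-0.984, -0.175, 0.001], [-0.175, 0.984, -0.0], [-0.001, -0.0, -1.0]]
wrist_force: [0.4, 1.4, -0.3]
opening: 0.005
grasp_force: 0.5
now 5.95 [ 0.4335 -0.126   0.0465] yang 100.1 F [ 0.4  1.4 -0.3]
T [[-0.001, 0.002, 0.002], [0.004, -0.033, 0.002], [0.007, -0.068, 0.002], [0.006, -0.103, 0.002], [0.002, -0.137, 0.002], [-0.005, -0.172, 0.002], [-0.014, -0.205, 0.002], [-0.027, -0.238, 0.002], [-0.042, -0.269, 0.002], [-0.06, -0.299, 0.002], [-0.081, -0.328, 0.002], [-0.104, -0.354, 0.002], [-0.129, -0.378, 0.002]]
W [np.float64(0.002), np.float64(-0.082), np.float64(-0.165), np.float64(-0.248), np.float64(-0.332), np.float64(-0.415), np.float64(-0.498), np.float64(-0.582), np.float64(-0.665), np.float64(-0.748), np.float64(-0.832), np.float64(-0.915), np.float64(-0.998)]
diorama 0.77 [ 0.5536 -0.1156  0.07  ]
path_end 0.97 [ 0.5175 -0.1665  0.086 ]
```

View pics/s1.png

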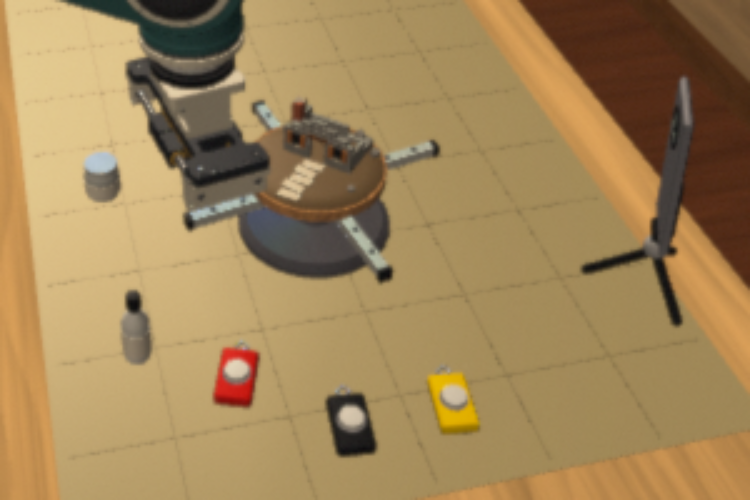

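The side picture shows the fingers against the arm at crop (210,205) and nothing touching the diorama. The path has turned about 60° CCW. I'll continue to 225° and back off.

```bash
python3 -m jog '{"translation":[[0.004,-0.033,0],[0.007,-0.068,0],[0.006,-0.103,0],[0.002,-0.137,0],[-0.005,-0.172,0],[-0.014,-0.205,0],[-0.027,-0.238,0],[-0.027,-0.238,0],[0.01,-0.19,0],[0.01,-0.19,0],[0.01,-0.19,-0.2],[0.01,-0.19,-0.36],[0.01,-0.19,-0.42]],"twist":[[0,0,-0.083],[0,0,-0.166],[0,0,-0.25],[0,0,-0.333],[0,0,-0.416],[0,0,-0.5],[0,0,-0.583],[0,0,-0.583],[0,0,-0.583],[0,0,-0.583],[0,0,-0.583],[0,0,-0.583],[0,0,-0.583]],"fingers":[-1,-1,-1,-1,-1,-1,-1,-1,-1,-1,-1,-1,-1]}'; python3 -c "
from h import *
p=cams.get_image('side');cv2.imwrite('pics/s2.png',cv2.resize(p['image'][165:285,200:400],None,fx=4,fy=4,interpolation=cv2.INTER_CUBIC))
for k in ('spider_hub','diorama','path_end'):
  for r in place_of(p,k)[:1]: print(k,r['conf'],at_z(p,r['location'],dict(spider_hub=.056,diorama=.07,path_end=.086)[k]))"
```

```text
time: 7.78
tcp_pos: [0.4415, -0.1825, 0.1753]
eef_rot: [[-0.709, -0.705, 0.004], [-0.705, 0.709, -0.002], [-0.001, -0.004, -1.0]]
wrist_force: [0.5, 0.7, 0.1]
opening: 0.006
grasp_force: 0.0
diorama 0.69 [ 0.5539 -0.1211  0.07  ]
path_end 0.76 [ 0.5389 -0.1895  0.086 ]
```

View pics/s2.png

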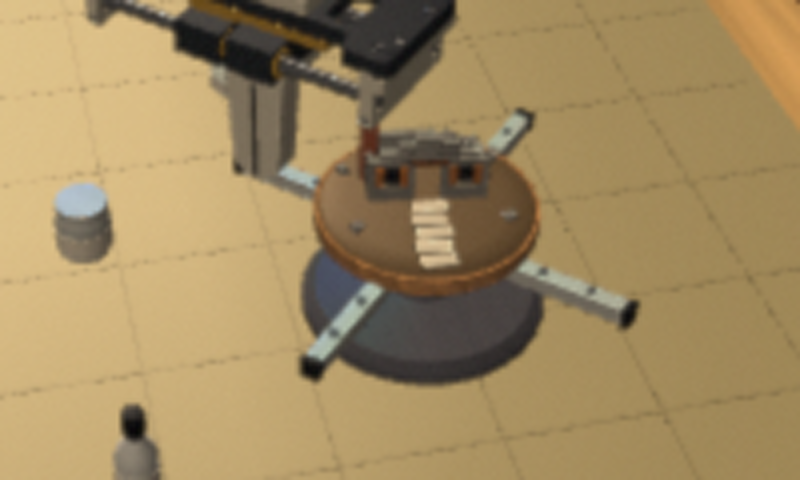

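The raised gripper is clear. The visible arm tips are at crop (528,120), (628,313) and (312,368), and the path runs from (430,203) to (438,262).

```bash
python3 -c "
from h import *
q=cams.get_image('side')
g=lambda x,y,z:at_z(q,[(200+x/4)/560,(165+y/4)/420],z)
for t in((528,120),(628,313),(312,368)):
  v=g(*t,.062);d=v-[.5557,-.1311,.062];print(v,np.degrees(np.arctan2(d[1],d[0])).round(1))
d=g(438,262,.083)-g(430,203,.083);print('path',np.degrees(np.arctan2(d[1],d[0])))
a=P(135,.05,z=.175);a[3]=45;b=list(a);b[2]=.046
rows([P(225,.07,r=.16,z=.175),a,b])"
```

```text
[ 0.6527 -0.0363  0.062 ] 44.3
[ 0.6509 -0.2258  0.062 ] -44.8
[ 0.4599 -0.2289  0.062 ] -134.4
path -100.97438269675366
now 8.025 [ 0.4401 -0.1819  0.1703] yang 134.9 F [-0.5  0.  -1.2]
T [[0.138, 0.092, -0.015], [-0.562, 0.253, -0.016], [-0.562, 0.252, 0.414]]
W [np.float64(-0.002), np.float64(1.498), np.float64(1.498)]
```

```bash
python3 -m jog '{"translation":[[0,0.06,0],[-0.1,0.11,0],[-0.22,0.15,0],[-0.34,0.19,0],[-0.46,0.23,0],[-0.56,0.25,0],[-0.56,0.25,0]],"twist":[[0,0,0.17],[0,0,0.34],[0,0,0.51],[0,0,0.68],[0,0,0.85],[0,0,1],[0,0,1]],"fingers":[-1,-1,-1,-1,-1,-1,-1]}'; python3 -c "
from h import *
a=P(135,.05,z=.15);b=list(a);b[2]=.046
rows([a,b])"
```

```text
time: 8.9
tcp_pos: [0.5065, -0.009, 0.1701]
eef_rot: [[-0.966, 0.26, -0.003], [0.26, 0.966, 0.0], [0.003, -0.0, -1.0]]
wrist_force: [0.1, -0.3, 0.2]
opening: 0.006
grasp_force: 0.0
now 8.9 [ 0.5065 -0.009   0.1701] yang 75.0 F [ 0.1 -0.3  0.2]
T [[0.002, -0.001, 0.067], [0.0, -0.001, 0.414]]
W [np.float64(0.499), np.float64(0.499)]
```

```bash
python3 -m jog '{"translation":[[0,0,0],[0,0,0],[0,0,0],[0,0,0.1],[0,0,0.2],[0,0,0.3],[0,0,0.39],[0,0,0.414],[0,0,0.414]],"twist":[[0,0,0.17],[0,0,0.34],[0,0,0.5],[0,0,0.5],[0,0,0.5],[0,0,0.5],[0,0,0.5],[0,0,0.5],[0,0,0.5]],"fingers":[-1,-1,-1,-1,-1,-1,-1,-1,-1]}'; python3 -c "
from h import *
rows([P(a,.0235) for a in range(135,196,5)])"
```

```text
time: 10.02
tcp_pos: [0.5062, -0.0108, 0.0478]
eef_rot: [[-0.707, 0.708, -0.001], [0.708, 0.707, -0.0], [0.001, -0.001, -1.0]]
wrist_force: [0.5, 0.0, 0.4]
opening: 0.005
grasp_force: 0.0
now 10.025 [ 0.5062 -0.0108  0.0478] yang 45.0 F [0.5 0.  0.4]
T [[0.004, -0.085, 0.006], [0.01, -0.12, 0.006], [0.012, -0.155, 0.006], [0.011, -0.19, 0.006], [0.007, -0.225, 0.006], [0.0, -0.259, 0.006], [-0.009, -0.292, 0.006], [-0.022, -0.325, 0.006], [-0.038, -0.356, 0.006], [-0.056, -0.386, 0.006], [-0.076, -0.415, 0.006], [-0.1, -0.441, 0.006], [-0.125, -0.465, 0.006]]
W [np.float64(-0.001), np.float64(-0.084), np.float64(-0.167), np.float64(-0.251), np.float64(-0.334), np.float64(-0.417), np.float64(-0.501), np.float64(-0.584), np.float64(-0.667), np.float64(-0.751), np.float64(-0.834), np.float64(-0.917), np.float64(-1.001)]
```

```bash
python3 -m jog '{"translation":[[0,-0.03,0],[0,-0.058,0],[0.004,-0.085,0],[0.01,-0.12,0],[0.012,-0.155,0],[0.011,-0.19,0],[0.007,-0.225,0],[0,-0.259,0],[-0.009,-0.292,0],[-0.022,-0.325,0],[-0.038,-0.356,0],[-0.056,-0.386,0],[-0.076,-0.415,0],[-0.1,-0.441,0],[-0.125,-0.465,0]],"twist":[[0,0,0],[0,0,0],[0,0,0],[0,0,-0.084],[0,0,-0.167],[0,0,-0.25],[0,0,-0.334],[0,0,-0.417],[0,0,-0.5],[0,0,-0.584],[0,0,-0.667],[0,0,-0.75],[0,0,-0.834],[0,0,-0.917],[0,0,-1]],"fingers":[-1,-1,-1,-1,-1,-1,-1,-1,-1,-1,-1,-1,-1,-1,-1]}'; python3 -c "
from h import *
rows([P(a,.0235) for a in (195,200,205,210)]+[P(210,.05)])
for n in('side','top'):
 p=cams.get_image(n)
 D=place_of(p,'diorama');Q=place_of(p,'path_end')
 if Q: v=at_z(p,Q[0]['location'],.086);d=v[:2]-C;print(n,Q[0]['conf'],v,np.degrees(np.arctan2(d[1],d[0])))"
```

```text
time: 11.9
tcp_pos: [0.4339, -0.136, 0.0482]
eef_rot: [[-0.966, -0.26, 0.001], [-0.26, 0.966, 0.0], [-0.001, -0.0, -1.0]]
wrist_force: [0.5, 0.9, -0.4]
opening: 0.005
grasp_force: 0.4
now 11.9 [ 0.4339 -0.136   0.0482] yang 105.1 F [ 0.5  0.9 -0.4]
T [[0.0, 0.0, 0.007], [0.005, -0.034, 0.007], [0.008, -0.069, 0.007], [0.007, -0.104, 0.007], [0.03, -0.019, 0.007]]
W [np.float64(0.001), np.float64(-0.082), np.float64(-0.165), np.float64(-0.249), np.float64(-0.249)]
side 0.95 [ 0.6022 -0.1572  0.086 ] -31.207863671388296
top 0.78 [ 0.6013 -0.169   0.086 ] -40.91899455035834
```

```bash
python3 -m jog '{"translation":[[0.003,-0.017,0],[0.005,-0.034,0],[0.007,-0.052,0],[0.008,-0.069,0],[0.008,-0.087,0],[0.007,-0.1,0],[0.007,-0.1,0],[0.02,-0.05,0],[0.03,-0.019,0],[0.03,-0.019,-0.15],[0.03,-0.019,-0.35],[0.03,-0.019,-0.5],[0.03,-0.019,-0.6]],"twist":[[0,0,-0.041],[0,0,-0.083],[0,0,-0.125],[0,0,-0.166],[0,0,-0.208],[0,0,-0.24],[0,0,-0.24],[0,0,-0.24],[0,0,-0.24],[0,0,-0.24],[0,0,-0.24],[0,0,-0.24],[0,0,-0.24]],"fingers":[-1,-1,-1,-1,-1,-1,-1,-1,-1,-1,-1,-1,-1]}'; python3 -c "
from h import *
p=cams.get_image('side');cv2.imwrite('pics/s3.png',cv2.resize(p['image'][165:285,220:420],None,fx=4,fy=4,interpolation=cv2.INTER_CUBIC))
p=cams.get_image('top');cv2.imwrite('pics/t3.png',cv2.resize(p['image'][80:230,240:400],None,fx=4,fy=4,interpolation=cv2.INTER_CUBIC))
rows([[.5158,-.3762,.1,100],[.5158,-.3762,.03,100]])"
```

```text
time: 13.82
tcp_pos: [0.4268, -0.1427, 0.2304]
eef_rot: [[-0.872, -0.49, 0.002], [-0.49, 0.872, -0.001], [-0.002, -0.002, -1.0]]
wrist_force: [-0.2, 0.7, -1.3]
opening: 0.007
grasp_force: 0.0
now 13.925 [ 0.4275 -0.143   0.2314] yang 119.3 F [ 0.6 -0.6 -0.7]
T [[0.125, -0.82, 0.441], [0.126, -0.819, 0.674]]
W [np.float64(0.322), np.float64(0.322)]
```

View pics/s3.png

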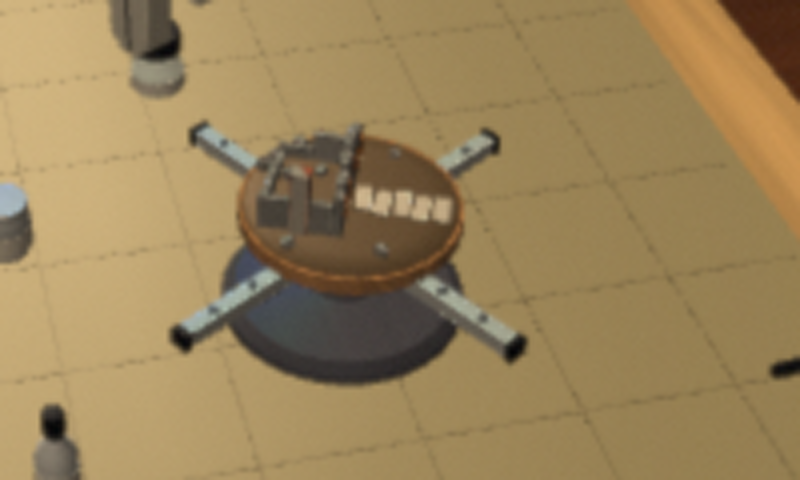

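View pics/t3.png

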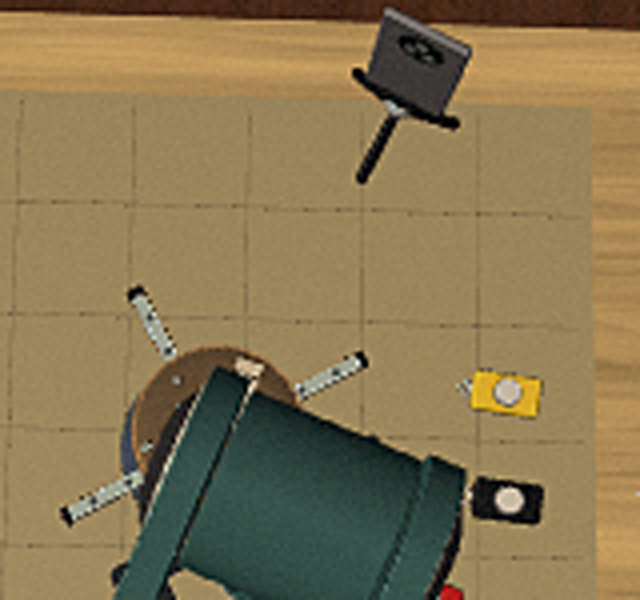

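In the side crop the arm tips are at (198,132), (490,142), (515,347) and (182,337), and the path runs from (362,197) to (445,210). In the top crop the front wall faces the phone at (425,60).

```bash
python3 -c "
from h import *
q=cams.get_image('side')
g=lambda x,y,z:at_z(q,[(220+x/4)/560,(165+y/4)/420],z)
T=np.array([g(*t,.062) for t in((198,132),(490,142),(515,347),(182,337))]);c=T.mean(0);print(c)
for v in T: d=v-c;print(v,np.degrees(np.arctan2(d[1],d[0])).round(1))
d=g(445,210,.083)-g(362,197,.083);print('path',np.degrees(np.arctan2(d[1],d[0])))
d=g(445,210,.083)-c;print('path end from axis',np.degrees(np.arctan2(d[1],d[0])))
# front wall top: left/right ends
d=g(355,135,.12)-g(340,205,.10);print('wall rough',np.degrees(np.arctan2(d[1],d[0]))-90)
v=place_of(q,'path_end')[0];print(v['conf'],at_z(q,v['location'],.086))
from cell import robot;print(robot.get_state()['joint_positions'])"
```

```text
[ 0.5546 -0.1311  0.062 ]
[ 0.4867 -0.0129  0.062 ] 119.9
[ 0.6722 -0.065   0.062 ] 29.3
[ 0.6222 -0.2481  0.062 ] -60.0
[ 0.4373 -0.1984  0.062 ] -150.2
path -26.41506256809052
path end from axis -15.627383739121072
wall rough -26.56505117707797
0.68 [ 0.6134 -0.1442  0.086 ]
[-3.79611621e-01 -3.92110495e-01  1.88393993e+00  1.55821822e-05
  1.64916796e+00 -2.46240743e+00]
```

```bash
python3 -m jog '{"translation":[[0.02,-0.15,0],[0.05,-0.32,0],[0.08,-0.49,0.05],[0.1,-0.66,0.15],[0.12,-0.82,0.25],[0.125,-0.82,0.35],[0.125,-0.82,0.44],[0.125,-0.82,0.44]],"twist":[[0,0,0.1],[0,0,0.2],[0,0,0.3],[0,0,0.4],[0,0,0.49],[0,0,0.49],[0,0,0.49],[0,0,0.49]],"fingers":[-1,-1,-1,-1,-1,-1,-1,-1]}'; python3 -c "
from h import *
p=cams.get_image('side');q=cams.get_image('top')
for n,i in((0,p),(1,q)):
  print(n,[(round(r['conf'],2),at_z(i,r['location'],.018)) for r in place_of(i,'shutter_top')[:4]])
a=cv2.resize(p['image'][165:345,220:400],(420,420),interpolation=cv2.INTER_CUBIC);b=cv2.resize(q['image'][150:230,250:322],(378,420),interpolation=cv2.INTER_CUBIC)
cv2.imwrite('pics/c4.png',np.hstack([a,b]))
rows([[.5158,-.3762,z,90] for z in (.1,.03,.018,.0135)])"
```

```text
time: 15.02
tcp_pos: [0.5134, -0.3748, 0.0925]
eef_rot: [[-1.0, 0.001, -0.004], [0.001, 1.0, 0.003], [0.004, 0.003, -1.0]]
wrist_force: [-0.2, 0.5, 1.0]
opening: 0.007
grasp_force: 0.0
0 [(0.62, array([ 0.5109, -0.5232,  0.018 ])), (0.6, array([ 0.435 , -0.3079,  0.018 ])), (0.55, array([ 0.5142, -0.3832,  0.018 ])), (0.53, array([ 0.5156, -0.3785,  0.018 ]))]
1 [(0.54, array([ 0.6111, -0.3734,  0.018 ]))]
now 15.225 [ 0.5152 -0.3762  0.0973] yang 89.9 F [-0.3  0.2 -0.1]
T [[-0.002, 0.0, -0.009], [-0.002, 0.0, 0.224], [-0.002, 0.0, 0.264], [-0.002, 0.0, 0.279]]
W [np.float64(-0.001), np.float64(-0.001), np.float64(-0.001), np.float64(-0.001)]
```

View pics/c4.png

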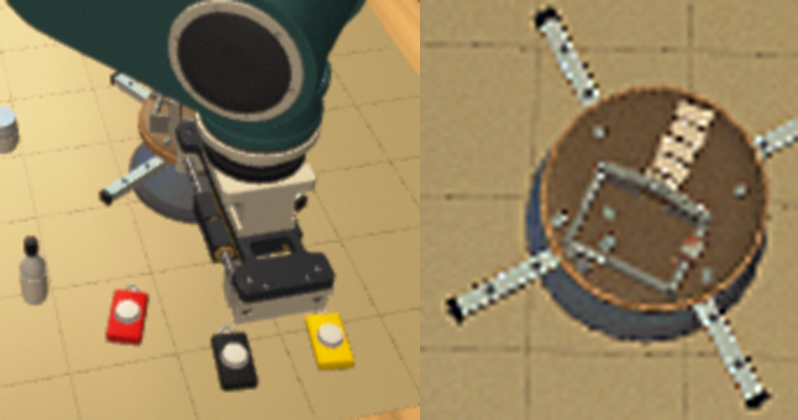

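The gripper hovers just over the black fob. In the top view the path runs from (660,185) to (697,108), about −25°, which is squarely at the phone (−26°). Now I'll press.

```bash
python3 -m jog '{"translation":[[0,0,0.12],[0,0,0.22],[0,0,0.25],[0,0,0.265],[0,0,0.275],[0,0,0.279],[0,0,0.279],[0,0,0.279],[0,0,0.279],[0,0,0.279]],"twist":[[0,0,0],[0,0,0],[0,0,0],[0,0,0],[0,0,0],[0,0,0],[0,0,0],[0,0,0],[0,0,0],[0,0,0]],"fingers":[-1,-1,-1,-1,-1,-1,-1,-1,-1,-1]}'
```

```text
time: 16.48
tcp_pos: [0.5153, -0.3765, 0.0141]
eef_rot: [[-1.0, 0.001, 0.001], [0.001, 1.0, -0.001], [-0.001, -0.001, -1.0]]
wrist_force: [-3.1, 2.1, 10.8]
opening: 0.003
grasp_force: 4.9
```

```bash
python3 -m jog '{"translation":[[0,0,-0.05],[0,0,-0.2],[0,0,-0.4],[0,0,-0.5],[0,0,-0.5],[0,0,-0.5],[0,0,-0.5]],"twist":[[0,0,0],[0,0,0],[0,0,0],[0,0,0],[0,0,0],[0,0,0],[0,0,0]],"fingers":[-1,-1,-1,-1,-1,-1,-1]}' && python3 -c "
from h import *
p=cams.get_image('top')
for k in('diorama','path_end'):
  r=place_of(p,k)[0];print(k,at_z(p,r['location'],.07 if k=='diorama' else .086))
from cell import finish_job;print(finish_job())"
```

```text
time: 17.35
tcp_pos: [0.5144, -0.3759, 0.161]
eef_rot: [[-1.0, 0.001, -0.001], [0.001, 1.0, 0.001], [0.001, 0.001, -1.0]]
wrist_force: [-0.0, 0.2, -0.3]
opening: 0.006
grasp_force: 0.0
diorama [ 0.5433 -0.1301  0.07  ]
path_end [ 0.6154 -0.1577  0.086 ]
the job is handed in; nothing more can be done
None
```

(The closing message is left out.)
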